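# Count to the third gap and push the balm tin home

### The job

With the closed fingertips, count along the steel rail on top of the tin rack, starting from the end with the green knob: touch the rail at the first, then the second, then the third gap (every gap counts, full or empty). Then push the blue-lidded tin across the rack's board and into that third gap until it stands upright against the back board, sliding it all the way and never lifting it, and take the hand clear. Leave the other tins, the treat tub and the bowl where they stand.

Things in the scene. Friction and masses are not known exactly. Their poses are not given: they have to be found in the camera images.
- rack: fixed rack, dark wood board, white dividers. Origin: centre of its underside, on the table; x from the open board to the back board (away from the robot), y left along the gaps, z up. Smooth base board 190 (x) by 340 (y), 10 mm thick, no lips; back board inner face at x = +83 mm, 12 mm thick, top z = 50 mm. Open board: x = -95 to +43 mm
- gap_row (a point): centre of the row of gaps, at the middle divider's foot (rack x = +63, y = 0, z = 10 mm). Seven white dividers 8 mm thick, rounded noses, rack x = +43 to +83, z = 10 to 40 mm, at y = 0, +-50, +-100, +-150 mm, make six gaps 42 mm wide and 40 mm deep, open at the top and front, centred at y = +-25, +-75, +-125 mm
- rail: fixed round steel rail, 10 mm thick, 346 mm long, lying along the top of the rack's back board over the ends of all six gaps. Origin: its underside at mid-length; it runs along its y axis, which is parallel to the rack's; its top is 60 mm above the table. It does not give
- rail_1 (a point): point on top of the rail, 60 mm above the table, at the middle of gap 1 counted from the rack's left (+y) end, whichever end the green knob is on
- rail_2 (a point): point on top of the rail, 60 mm above the table, at the middle of gap 2 counted from the rack's left (+y) end, whichever end the green knob is on
- rail_3 (a point): point on top of the rail, 60 mm above the table, at the middle of gap 3 counted from the rack's left (+y) end, whichever end the green knob is on
- rail_4 (a point): point on top of the rail, 60 mm above the table, at the middle of gap 4 counted from the rack's left (+y) end, whichever end the green knob is on
- rail_5 (a point): point on top of the rail, 60 mm above the table, at the middle of gap 5 counted from the rack's left (+y) end, whichever end the green knob is on
- rail_6 (a point): point on top of the rail, 60 mm above the table, at the middle of gap 6 counted from the rack's left (+y) end, whichever end the green knob is on
- knob_green: green turned knob, 28 mm across and 28 mm high, fixed at one end of the rail, 47 mm beyond the middle of the nearest gap. Marks the end to count from: at the rack's +y or -y end, changing from run to run. Origin: centre of its underside, 50 mm above the table. (A white knob of the same shape stands at the other end)
- tin: the tin to push: round aluminium paw balm tin with a blue plastic lid, 34 mm in diameter, 28 mm high, about 60 g, standing loose on the rack's open board, and sliding when pushed. Origin: centre of its underside
- home_left (a point): where the tin's underside centre comes when it touches the back board in the middle of the third gap from the left (+y) end, so the right place if the green knob is at the +y end; 10 mm above the table, 23 mm behind the line of the divider fronts
- home_right (a point): the same for the third gap from the right (-y) end, the right place if the green knob is at the -y end
- tin_yellow: bystander: same tin with a yellow lid, loose, in the rack's end gap at +y. Origin: centre of its underside
- tin_grey: bystander: same tin with a grey lid, loose, in the rack's end gap at -y. Origin: centre of its underside
- tub: bystander: white plastic treat tub with an orange twist top, 102 mm across, 110 mm high, loose on the table left of the rack. Origin: centre of its underside
- bowl: bystander: blue glazed ceramic bowl, 120 mm across, 50 mm high, loose on the table right of the rack. Origin: centre of its underside
Things that resemble listed ones, but are neither listed nor needed, are in the scene too. Leave any orange or pink look-alike of the tin alone.

How it is judged:
On the way, in this order (a step that is already met when the one before it is completed fails the run):
1. a fingertip touches the steel rail at the first gap, counted from the green knob (contact force between the fingers and rail above 0.3 N and ((y of knob_green in the frame of rack above 0 m and horizontal distance between the grasp point and rail_1 below 0.02 m) or (y of knob_green in the frame of rack below 0 m and horizontal distance between the grasp point and rail_6 below 0.02 m))), for 0.05 s.
2. a fingertip touches the steel rail at the second gap, counted from the green knob (contact force between the fingers and rail above 0.3 N and ((y of knob_green in the frame of rack above 0 m and horizontal distance between the grasp point and rail_2 below 0.02 m) or (y of knob_green in the frame of rack below 0 m and horizontal distance between the grasp point and rail_5 below 0.02 m))), for 0.05 s.
3. a fingertip touches the steel rail at the third gap, counted from the green knob (contact force between the fingers and rail above 0.3 N and ((y of knob_green in the frame of rack above 0 m and horizontal distance between the grasp point and rail_3 below 0.02 m) or (y of knob_green in the frame of rack below 0 m and horizontal distance between the grasp point and rail_4 below 0.02 m))), for 0.05 s.
4. the blue-lidded tin stands in that third gap, at the back board (x of tin in the frame of rack above 0.06 m and z of tin in the frame of rack between 0.006 and 0.014 m and angle between tin's own z axis and vertical below 0.15 rad and ((y of knob_green in the frame of rack above 0 m and horizontal distance between tin and home_left below 0.01 m) or (y of knob_green in the frame of rack below 0 m and horizontal distance between tin and home_right below 0.01 m))), for 0.1 s.
At the end, for the whole second after the job is handed in: After the rail was touched at the first, second and third gap in order, the blue-lidded tin stands upright, at rest, in the third gap from the green knob, within 6 mm of the back board and 10 mm of the home point; the other tins, tub and bowl moved less than 20 mm (all of step 4 and linear speed of tin below 0.01 m/s and distance of each of tub, bowl, tin_yellow, tin_grey from where it was at the start of the episode below 0.02 m).
It fails at once if the blue-lidded tin is lifted off the board (more than 12 mm) (z of tin in the frame of rack above 0.022 m).
It fails at once if the blue-lidded tin is tipped over or falls off the board (angle between tin's own z axis and vertical above 0.7 rad or z of tin in the frame of rack below 0 m).
It fails at once if another tin, the treat tub or the bowl is moved more than 20 mm (distance of any of tub, bowl, tin_yellow, tin_grey from where it was at the start of the episode above 0.02 m).
It also fails if it takes over 64 s, if anything falls off the work surface, if the arm or the gripper's body presses on something with over 40 N, if the wrist force passes 120 N, or if a joint passes its speed limit or range.

### The arm

A 6-joint arm with a two-finger parallel gripper is mounted at the origin on the work surface. World frame = base frame: x ahead of the robot, y to its left, z up, the work surface at z = 0. Lengths are in m, angles in rad, forces in N, time in s.
With the tool pointing down it reaches from about 0.325 to 1 m from the base axis. Payload 5.1 kg.
Tool frame: the origin (TCP) lies at the very end of the fingers, on their centre line; the grasp point (between the pads) lies 19 mm behind it (bot.grasp_offset is the distance from the TCP to the grasp point, in m); z points along the fingers, y is the direction in which the jaws open and shut (so a half turn about z gives the same grasp; the last joint's range is limited). The gripper opens to 85 mm and grips with 20 to 120 N. Pads are 22 mm wide; open, the fingers measure 114 mm over their backs; the gripper's body (76 mm by 85 mm) begins 54 mm behind the grasp point. The pads swing forward as they close: fully open they stand 13 mm farther back than shut.
Start: joints at [1.057, 0.124, 1.65, -0, 1.367, -0.083], TCP at [0.271, 0.591, 0.231] pointing down, gripper open.
Joint ranges: [-2.61, 2.61], [-1.02, 2.33], [0.03, 2.71], [-1.35, 4.49], [0.32, 2.68], [-2.91, 2.91]. Speed limits (rad/s): [2.57, 2.57, 3.14, 3.14, 3.14, 3.14].

### API

Orientations are given as a 3x3 rotation matrix whose columns are the frame's x, y, z axes.
In Python, from bench import bot gives the robot as it stands. The module is installed in compiled form; this text tells all that it offers.
- The arm moves only by the tool jog_arm, never from a script. Its argument "rows" is a list of rows, each a list of 3 entries, a list of its own where there are three numbers: the turn, a rotation vector about the tool's x, y, z in units of 8 degrees (1.0 is 8 degrees), then the shift along the tool's x, y, z in units of 40 mm (1.0 is 40 mm), then the finger opening in mm, from 0 to 85.4. In form: [[[rx, ry, rz], [dx, dy, dz], jaw], ...]. A call has 1 to 12 rows; each row shifts and turns the commanded pose from where the row before left it, along the tool's axes as they then stand; what a row does not reach is not made up. A row lasts 1/10 s, in which the tool goes at most 50 mm and 8.59 degrees, less where a joint would pass 70% of its speed; a pose out of reach is approached as far as the arm can. A call is refused whole if a number of a shift passes 1 or a number of a turn 1, either way. A call with a gripper value outside its range is refused whole. The fingers move at their own pace and stop on an object; the grip force is fixed at half the most. Time passes only in rows, so rows that do not move let the fingers close. It gives the time, the measured TCP pose, the force and the opening at its end, in the units of the state.
- bot.state(): the state, without advancing time (a new reading comes with each control period).
- bot.capture(name): name is "scene" or "top" or "wrist"; returns the picture (480x640x3 uint8, blue, green, red); there is no depth.
- bot.camera_params(name): a dict with "mtx" (3x3 intrinsics, pixels), "k1" (the pictures are not rectified: a ray, as slopes to the right and down, at radius r is drawn at 1 + k1 r^2 times it, then the intrinsics apply), "rvec" (rotation vector, rad) and "tvec" (3), from world to camera coordinates, as OpenCV has them. Camera axes: x right, y down, z forward; pixel columns grow to the right and rows downward; lengths in m; the calibration is good to about 2 mm. A picture is of the moment at which its call begins: read the wrist's pose just before it. camera_params takes no time and is no camera call; for the wrist camera it gives the pose at the moment of the call.
- bot.finish_job(): hands the job in, once; it reports no verdict.
The state is a dict: "t": time; "joints": joint angles; "dq": joint speeds; "joint_torque": joint torques, N m; "eef_pos": TCP position; "orientation": TCP orientation; "ft_force": force on the tool from outside, world axes, zero at the start; "torque": the same for the moment, N m; "width": finger opening in m.
Only numpy, scipy, OpenCV 4.12 (cv2) and the standard library are available. Lean on these libraries where they do the work, as an engineer would, in place of code of your own. Each camera call takes 0.05 s, during which the arm holds its last target.

## Working session

There is one attempt and no reset: what is moved stays moved. The work goes in short steps, Python scripts to look and compute and a tool call to move; the robot and the scene stay as the last step left them, time stands still between calls to the robot, and variables do not carry over. Pictures are saved under pics/ and viewed, and the job is handed in when it is done.

Besides the shell and the picture viewer there is one more tool, called after ">>>" in YAML: its name, and indented under it one key for each argument. jog_arm: Moves the arm, as the interface text tells. Its arguments: {"type":"object","properties":{"rows":{"type":"array"}},"required":["rows"]}

```bash
mkdir -p pics; python3 - <<'E'
from bench import bot
import cv2
s=bot.state();print(s)
for n in("scene","top"):
    cv2.imwrite(f"pics/{n}0.png",bot.capture(n))
    print(n,bot.camera_params(n))
E
```

```text
{'t': 0.0, 'joints': array([ 1.05738439e+00,  1.24496301e-01,  1.65167151e+00, -3.71380704e-05,
        1.36746658e+00, -8.25977125e-02]), 'dq': array([ 0.00027112,  0.00088534,  0.00038331, -0.00098622,  0.00077247,
       -0.00012833]), 'joint_torque': array([-2.49034398e-03, -4.23589218e+01, -3.65463638e+01, -1.61390790e-04,
        6.62629216e-03,  2.17639223e-05]), 'eef_pos': array([0.27118472, 0.59006539, 0.23006017]), 'orientation': array([[-9.08629105e-01,  4.17602929e-01, -9.71117580e-04],
       [ 4.17604037e-01,  9.08627339e-01, -1.79636411e-03],
       [ 1.32217068e-04, -2.03777134e-03, -9.99997915e-01]]), 'ft_force': array([ 1.01916464, -0.33708834,  0.70405043]), 'torque': array([-0.00263607, -0.00774467, -0.01119197]), 'width': 0.0850652170202046}
scene {'mtx': array([[539.47691113,   0.        , 329.34421755],
       [  0.        , 539.47691113, 244.45749482],
       [  0.        ,   0.        ,   1.        ]]), 'k1': -0.028543801995824312, 'rvec': array([ 0.89653723,  2.71990001, -0.7680534 ]), 'tvec': array([ 0.39728314, -0.2154743 ,  1.21277413])}
top {'mtx': array([[622.43552822,   0.        , 307.76584581],
       [  0.        , 622.43552822, 251.71670658],
       [  0.        ,   0.        ,   1.        ]]), 'k1': -0.14904139307847594, 'rvec': array([ 2.09837863, -2.13093042,  0.17674796]), 'tvec': array([0.0148153 , 0.49772697, 1.29107208])}
```

View pics/scene0.png

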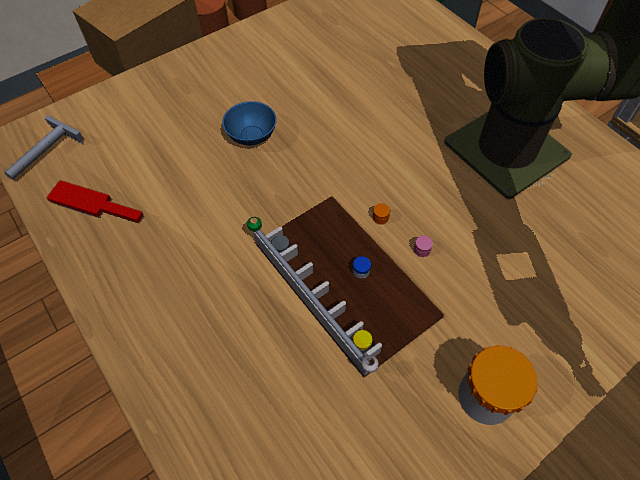

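View pics/top0.png

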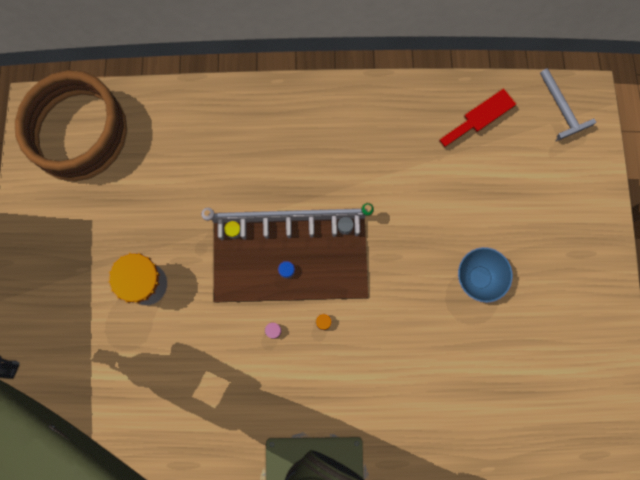

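Scene: the green knob is at the rack's −y end, next to the grey tin (scene 254,224; top 368,209), and the white knob is at top (208,214). Tin candidates in top: blue (286,270), orange (324,322), pink (273,331), yellow (232,229) and grey (346,225). I choose the blue lid on the board.

```bash
cat > h.py <<'E'
import numpy as np, cv2
from bench import bot
def ray(n,px,P=None):
    P=P or bot.camera_params(n)
    R=cv2.Rodrigues(P['rvec'])[0];K=P['mtx']
    d=(np.array(px,float)-K[:2,2])/np.array([K[0,0],K[1,1]])
    u=d.copy()
    for _ in range(20): u=d/(1+P['k1']*(u@u))
    C=-R.T@P['tvec']; v=R.T@np.r_[u,1]
    return C,v
def onz(n,px,z,P=None):
    C,v=ray(n,px,P); return C+v*(z-C[2])/v[2]
def cents(img,lo,hi,amin=15):
    h=cv2.cvtColor(img,cv2.COLOR_BGR2HSV); m=cv2.inRange(h,lo,hi)
    n,l,s,c=cv2.connectedComponentsWithStats(m)
    return [(c[i].round(1),s[i].tolist()) for i in range(1,n) if s[i,4]>=amin]
C={'blue':((112,150,80),(125,255,255)),'green':((45,80,40),(80,255,255)),'yellow':((26,150,100),(34,255,255))}
E
python3 - <<'E'
from h import *
for n in('scene','top'):
    im=cv2.imread(f'pics/{n}0.png')
    for k,(a,b) in C.items():
        for c,s in cents(im,a,b):
            z={'blue':.038,'green':.07,'yellow':.038}[k]
            print(n,k,c,s,onz(n,c,z).round(4))
t=cv2.imread('pics/top0.png')[190:350,190:390];cv2.imwrite('pics/topc.png',cv2.resize(t,None,fx=4,fy=3.75,interpolation=2)[:600])
t=cv2.imread('pics/scene0.png')[190:390,230:450];cv2.imwrite('pics/scc.png',cv2.resize(t,None,fx=3,fy=3,interpolation=2))
E
```

```text
scene green [253.9 224.2] [247, 217, 15, 14, 125] [ 0.5846 -0.1185  0.07  ]
scene yellow [362.5 338.7] [353, 330, 19, 18, 263] [0.5528 0.1741 0.038 ]
top green [366.1 210.5] [362, 204, 11, 12, 63] [ 0.581  -0.1192  0.07  ]
top yellow [231.8 228.4] [224, 221, 16, 16, 200] [0.5544 0.173  0.038 ]
```

View pics/topc.png

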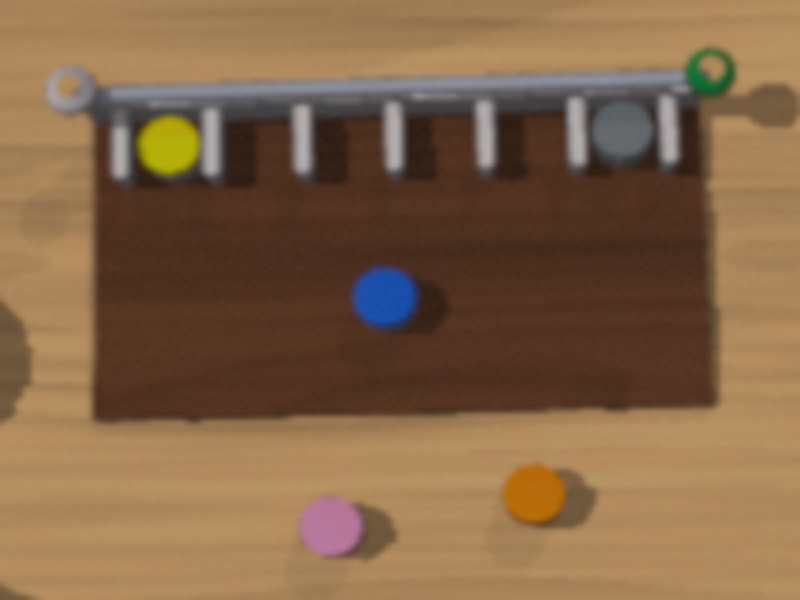

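View pics/scc.png

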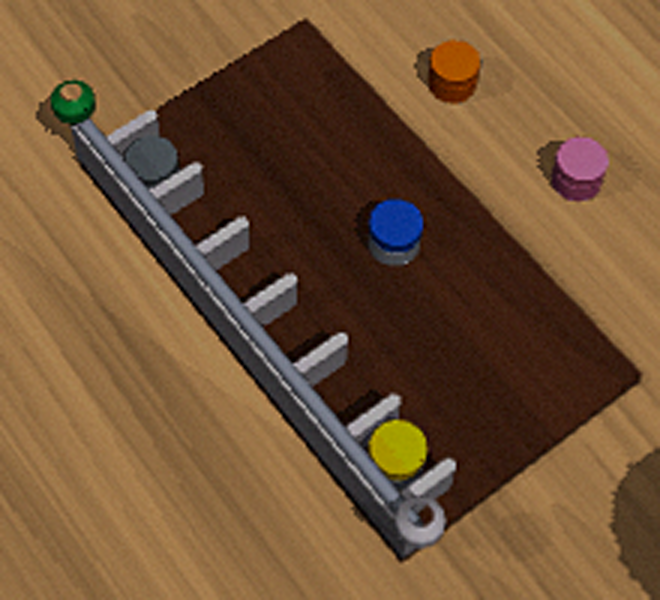

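```bash
cat >> h.py <<'E'
C['blue']=((100,170,60),(125,255,255))
E
python3 - <<'E'
from h import *
T=lambda u,v:(190+(u+.5)/4-.5,190+(v+.5)/3.75-.5)
S=lambda u,v:(230+(u+.5)/3-.5,190+(v+.5)/3-.5)
pts=[('top',T(96,419),(-95,170,10)),('top',T(715,406),(-95,-170,10)),
('top',T(711,72),(89,-172,78)),('top',T(71,90),(89,172,78)),
('scene',S(306,20),(-95,-170,10)),('scene',S(638,376),(-95,170,10)),('scene',S(73,97),(89,-172,75)),('scene',S(420,518),(89,172,75))]
A=[];B=[]
for n,p,r in pts:
    w=onz(n,p,r[2]/1000);A.append(r[:2]);B.append(w[:2]*1000)
A=np.array(A,float);B=np.array(B)
for sel in (range(4),range(4,8),range(8)):
    a=A[list(sel)];b=B[list(sel)];ac=a-a.mean(0);bc=b-b.mean(0)
    th=np.arctan2((ac[:,0]*bc[:,1]-ac[:,1]*bc[:,0]).sum(),(ac*bc).sum())
    R=np.array([[np.cos(th),-np.sin(th)],[np.sin(th),np.cos(th)]]);t=b.mean(0)-R@a.mean(0)
    print('th',np.degrees(th).round(2),'t',t.round(1));print((b-(a@R.T+t)).round(1).tolist())
np.savez('rack.npz',R=R,t=t)
for n in('scene','top'):
    im=cv2.imread(f'pics/{n}0.png')
    for c,s in cents(im,*C['blue']):
        w=onz(n,c,.038)[:2]*1000
        print(n,c,s,w.round(1),'rack',(R.T@(w-t)).round(1))
for nm,p in {'r6':(89,-125),'r5':(89,-75),'r4':(89,-25),'home':(66,-25)}.items(): print(nm,(R@p+t).round(1))
E
```

```text
th 0.63 t [492.7  48. ]
[[1.8, -1.1], [0.5, 0.2], [-1.1, 1.6], [-1.2, -0.7]]
th 0.56 t [493.3  50.4]
[[0.2, 1.0], [1.6, -2.1], [-0.8, 1.2], [-0.9, -0.1]]
th 0.6 t [493.   49.2]
[[1.4, -2.4], [0.4, -1.1], [-1.3, 0.5], [-1.6, -1.9], [0.3, 2.3], [1.9, -0.8], [-0.6, 2.4], [-0.6, 1.1]]
scene [250.6 105.5] [242, 102, 18, 10, 65] [ 407.6 -419. ] rack [ -90.2 -467.3]
scene [262.3 121.4] [240, 103, 36, 38, 198] [ 413.1 -361.3] rack [ -84.2 -409.6]
scene [231.  114.7] [223, 104, 21, 24, 118] [ 458.6 -420.5] rack [ -39.3 -469.4]
scene [241.5 113.6] [238, 109, 9, 10, 27] [ 437.8 -409.4] rack [ -60. -458.]
scene [229.7 131.3] [224, 127, 12, 11, 36] [ 487.1 -378.7] rack [ -10.4 -427.9]
scene [361.7 264.3] [353, 257, 18, 17, 232] [462.1  57.3] rack [-30.8   8.4]
top [286. 269.] [279, 262, 15, 15, 177] [462.5  54.7] rack [-30.5   5.8]
r6 [583.3 -74.9]
r5 [582.8 -24.9]
r4 [582.2  25.1]
home [559.2  24.9]
```

Both crops confirm the choice: a blue lid on an aluminium body standing on the board, at rack (−30, +7). The target is gap 4 from the left. I'll turn the tool square to the rack and close the fingers.

>>> jog_arm:
  rows:
    - [[0,0,-0.8],[0,0,0],0]
    - [[0,0,-0.8],[0,0,0],0]
    - [[0,0,-0.8],[0,0,0],0]
    - [[0,0,-0.77],[0,0,0],0]
    - [[0,0,0],[0,0,0],0]

```text
t: 0.6
eef_pos: [0.2713, 0.5903, 0.2306]
orientation: [[-1.0, -0.012, -0.001], [-0.012, 1.0, -0.001], [0.001, -0.001, -1.0]]
ft_force: [0.4, -0.7, 0.8]
width: 0.0122
```

```bash
cat > go.py <<'E'
import sys,numpy as np
from h import *
s=bot.state();R=s['orientation'];d=np.load('rack.npz')
def rep():
    p=s['eef_pos']*1000
    print('t',round(s['t'],2),'tcp',p.round(1),'rack',(d['R'].T@(p[:2]-d['t'])).round(1),'F',s['ft_force'].round(1),'w',round(s['width']*1000,1),'yaw y',np.degrees(np.arctan2(R[1,1],R[0,1])).round(2),'tz',R[:,2].round(4))
def to(x,y,z):
    g=np.r_[d['R']@[x,y]+d['t'],z]
    print('units to go',(R.T@(g-s['eef_pos']*1000)/40).round(3))
rep()
if len(sys.argv)>3: to(*map(float,sys.argv[1:4]))
E
python3 go.py 89 -125 120
```

```text
t 0.6 tcp [271.3 590.3 230.6] rack [-216.1  543.4] F [ 0.4 -0.7  0.8] w 12.2 yaw y 90.66 tz [-6.e-04 -1.e-03 -1.e+00]
units to go [ -7.609 -16.715   2.778]
```

>>> jog_arm:
  rows:
    - [[0,0,0],[-0.38,-0.8,0],0]
    - [[0,0,0],[-0.38,-0.8,0],0]
    - [[0,0,0],[-0.38,-0.8,0],0]
    - [[0,0,0],[-0.38,-0.8,0],0]
    - [[0,0,0],[-0.38,-0.8,0],0]
    - [[0,0,0],[-0.38,-0.8,0],0]
    - [[0,0,0],[-0.38,-0.8,0],0]
    - [[0,0,0],[-0.38,-0.8,0],0]
    - [[0,0,0],[-0.38,-0.8,0],0]
    - [[0,0,0],[-0.38,-0.8,0],0]

```text
t: 1.6
eef_pos: [0.4275, 0.271, 0.2312]
orientation: [[-1.0, -0.009, -0.0], [-0.009, 1.0, -0.0], [0.0, -0.0, -1.0]]
ft_force: [0.6, 0.6, -0.8]
width: -0.0
```

>>> jog_arm:
  rows:
    - [[0,0,0],[-0.38,-0.8,0],0]
    - [[0,0,0],[-0.38,-0.8,0],0]
    - [[0,0,0],[-0.38,-0.8,0],0]
    - [[0,0,0],[-0.38,-0.8,0],0]
    - [[0,0,0],[-0.38,-0.8,0],0]
    - [[0,0,0],[-0.38,-0.8,0.3],0]
    - [[0,0,0],[-0.38,-0.8,0.3],0]
    - [[0,0,0],[-0.38,-0.8,0.3],0]
    - [[0,0,0],[-0.38,-0.8,0.3],0]
    - [[0,0,0],[-0.3,-0.6,0.3],0]
    - [[0,0,0],[0,0,0.2],0]
    - [[0,0,0],[0,0,0],0]

```text
t: 2.8
eef_pos: [0.5785, -0.0378, 0.1612]
orientation: [[-1.0, -0.009, -0.004], [-0.009, 1.0, 0.001], [0.004, 0.001, -1.0]]
ft_force: [0.7, 0.4, -0.1]
width: -0.0
```

```bash
python3 go.py 89 -125 66
```

```text
t 2.8 tcp [578.5 -37.8 161.2] rack [ 84.6 -87.9] F [ 0.7  0.4 -0.1] w -0.0 yaw y 90.53 tz [-0.0039  0.001  -1.    ]
units to go [-0.121 -0.929  2.38 ]
```

>>> jog_arm:
  rows:
    - [[0,0,0],[-0.06,-0.45,0.3],0]
    - [[0,0,0],[-0.06,-0.45,0.5],0]
    - [[0,0,0],[0,0,0.5],0]
    - [[0,0,0],[0,0,0.5],0]
    - [[0,0,0],[0,0,0.3],0]
    - [[0,0,0],[0,0,0],0]
    - [[0,0,0],[0,0,0],0]

```text
t: 3.5
eef_pos: [0.5852, -0.0736, 0.0799]
orientation: [[-1.0, -0.012, 0.001], [-0.012, 1.0, -0.0], [-0.001, -0.0, -1.0]]
ft_force: [0.6, -0.1, 0.2]
width: -0.0002
```

```bash
python3 go.py 89 -125 60; python3 -c "
from h import *
cv2.imwrite('pics/w1.png',bot.capture('wrist'))"
```

```text
t 3.5 tcp [585.2 -73.6  79.9] rack [  90.9 -123.7] F [ 0.6 -0.1  0.2] w -0.2 yaw y 90.7 tz [ 6.e-04 -2.e-04 -1.e+00]
units to go [ 0.049 -0.031  0.497]
```

View pics/w1.png

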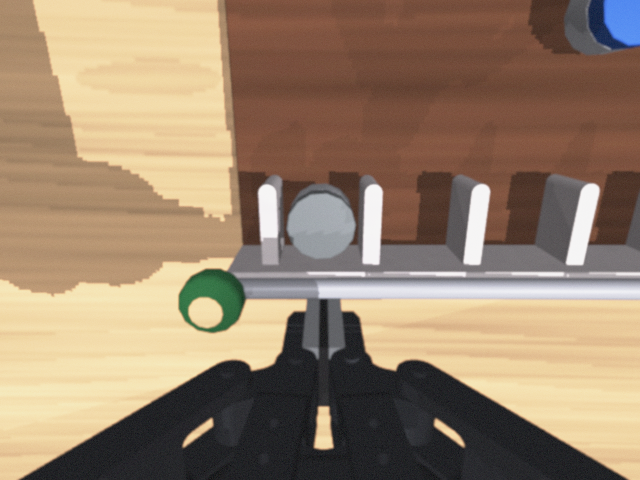

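The wrist view shows the closed tip at about (322,290) over the rail, level with the grey tin's gap (gap 1). The green knob is at (211,300). Descending.

>>> jog_arm:
  rows:
    - [[0,0,0],[0,-0.03,0.2],0]
    - [[0,0,0],[0,0,0.2],0]
    - [[0,0,0],[0,0,0.05],0]
    - [[0,0,0],[0,0,0.04],0]
    - [[0,0,0],[0,0,0.03],0]
    - [[0,0,0],[0,0,0],0]

```text
t: 4.15
eef_pos: [0.5847, -0.0749, 0.0598]
orientation: [[-1.0, -0.012, -0.002], [-0.012, 1.0, 0.0], [0.002, 0.0, -1.0]]
ft_force: [-5.9, 0.7, 8.2]
width: 0.0001
```

```bash
python3 go.py 89 -125 60
```

```text
t 4.15 tcp [584.7 -74.9  59.8] rack [  90.4 -125. ] F [-5.9  0.7  8.2] w 0.1 yaw y 90.68 tz [-1.5e-03  2.0e-04 -1.0e+00]
units to go [ 0.035  0.001 -0.004]
```

Contact made (8 N). Next gap.

>>> jog_arm:
  rows:
    - [[0,0,0],[0,0,0],0]
    - [[0,0,0],[0,0,-0.3],0]
    - [[0,0,0],[0,0,-0.1],0]
    - [[0,0,0],[0.02,0.6,0],0]
    - [[0,0,0],[0.02,0.65,0],0]
    - [[0,0,0],[0,0,0],0]
    - [[0,0,0],[0,0,0.2],0]
    - [[0,0,0],[0,0,0.12],0]
    - [[0,0,0],[0,0,0.04],0]
    - [[0,0,0],[0,0,0.04],0]
    - [[0,0,0],[0,0,0],0]

```text
t: 5.25
eef_pos: [0.5825, -0.0256, 0.0598]
orientation: [[-1.0, -0.011, -0.002], [-0.011, 1.0, 0.0], [0.002, 0.0, -1.0]]
ft_force: [-6.1, 1.0, 10.8]
width: -0.0001
```

```bash
python3 go.py 89 -75 60
```

```text
t 5.25 tcp [582.5 -25.6  59.8] rack [ 88.8 -75.7] F [-6.1  1.  10.8] w -0.1 yaw y 90.62 tz [-1.9e-03  3.0e-04 -1.0e+00]
units to go [-0.006  0.018 -0.005]
```

>>> jog_arm:
  rows:
    - [[0,0,0],[0,0,0],0]
    - [[0,0,0],[0,0,-0.3],0]
    - [[0,0,0],[0,0,-0.1],0]
    - [[0,0,0],[0,0.62,0],0]
    - [[0,0,0],[0,0.65,0],0]
    - [[0,0,0],[0,0,0],0]
    - [[0,0,0],[0,0,0.2],0]
    - [[0,0,0],[0,0,0.12],0]
    - [[0,0,0],[0,0,0.04],0]
    - [[0,0,0],[0,0,0.04],0]
    - [[0,0,0],[0,0,0],0]

```text
t: 6.35
eef_pos: [0.5819, 0.025, 0.0598]
orientation: [[-1.0, -0.011, -0.002], [-0.011, 1.0, 0.0], [0.002, 0.0, -1.0]]
ft_force: [-7.1, 0.5, 10.3]
width: -0.0003
```

```bash
python3 go.py 89 -25 60; python3 -c "
from h import *
cv2.imwrite('pics/w2.png',bot.capture('wrist'))
print(bot.camera_params('wrist'))"
```

```text
t 6.35 tcp [581.9  25.   59.8] rack [ 88.6 -25.1] F [-7.1  0.5 10.3] w -0.3 yaw y 90.61 tz [-2.1e-03  1.0e-04 -1.0e+00]
units to go [-0.009  0.002 -0.006]
{'mtx': array([[392.83317186,   0.        , 323.20588862],
       [  0.        , 392.83317186, 240.64330548],
       [  0.        ,   0.        ,   1.        ]]), 'k1': 0.02932136875478393, 'rvec': array([-2.03971385, -2.06286374, -0.32576271]), 'tvec': array([-0.01884807, -0.54049198,  0.03626966])}
```

View pics/w2.png

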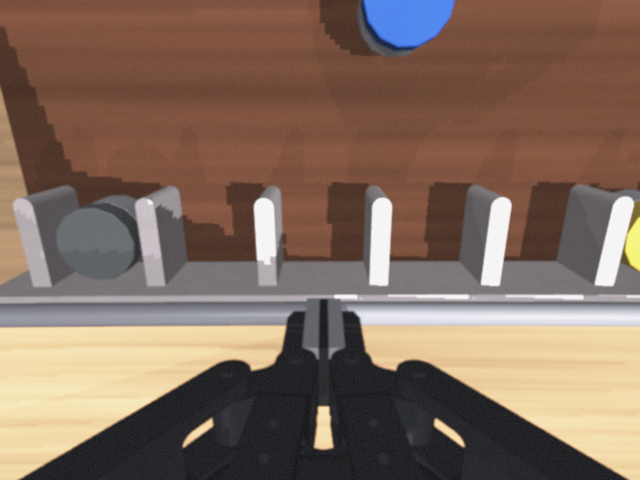

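The tip at (323,300) is midway between the dividers at (267,·) and (380,·), which makes it the third gap from the green end. The blue tin is at (405,20). I'll lift and go to its +y side to push it sideways.

>>> jog_arm:
  rows:
    - [[0,0,0],[0,0,-0.3],0]
    - [[0,0,0],[0,0,-0.3],0]
    - [[0,0,0],[0.4,0.4,0],0]
    - [[0,0,0],[0.6,0.5,0],0]
    - [[0,0,0],[0.6,0.5,0],0]
    - [[0,0,0],[0.6,0.5,0],0]
    - [[0,0,0],[0.5,0,0],0]
    - [[0,0,0],[0.27,0,0],0]
    - [[0,0,0],[0,0,0],0]
    - [[0,0,0],[0,0,0],0]

```text
t: 7.4
eef_pos: [0.4634, 0.1001, 0.0832]
orientation: [[-1.0, -0.011, 0.002], [-0.011, 1.0, 0.0], [-0.002, 0.0, -1.0]]
ft_force: [-0.1, -0.3, 0.5]
width: -0.0001
```

```bash
python3 go.py -30 50 16; python3 -c "
from h import *
d=np.load('rack.npz')
im=bot.capture('top')
cv2.imwrite('pics/t3.png',im)
for c,s in cents(im,*C['blue']): print(c,s,(d['R'].T@(onz('top',c,.038)[:2]*1000-d['t'])).round(1))
cv2.imwrite('pics/w3.png',bot.capture('wrist'))"
```

```text
t 7.4 tcp [463.4 100.1  83.2] rack [-29.1  51.2] F [-0.1 -0.3  0.5] w -0.1 yaw y 90.64 tz [ 1.8e-03  1.0e-04 -1.0e+00]
units to go [ 0.027 -0.03   1.68 ]
[288.8 269.3] [286, 263, 8, 13, 77] [-31.3  -0.2]
```

View pics/w3.png

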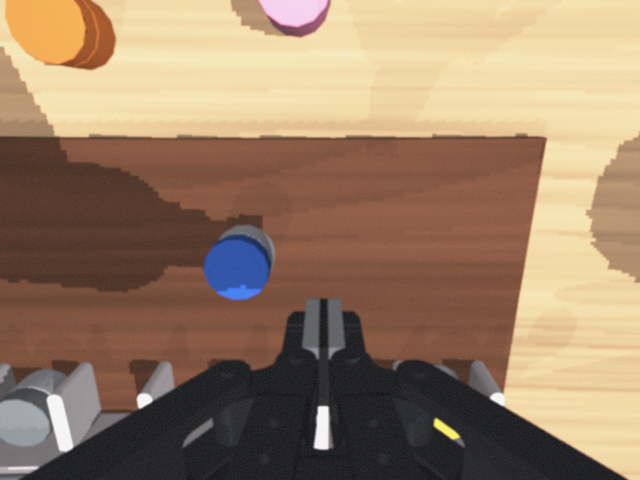

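The wrist view shows the blue lid at (239,267), with the closed tips at (323,300) clear on its +y side. I'll locate it and descend.

```bash
cat > wt.py <<'E'
from h import *
import sys
d=np.load('rack.npz')
P=bot.camera_params('wrist')
im=bot.capture('wrist');cv2.imwrite(sys.argv[1],im)
h=cv2.cvtColor(im,cv2.COLOR_BGR2HSV);m=cv2.inRange(h,*C['blue'])
cs,_=cv2.findContours(m,0,2)
for c in cs:
    if cv2.contourArea(c)>300:
        (x,y),r=cv2.minEnclosingCircle(c)
        print('lid',(round(x),round(y),round(r)),'rack',(d['R'].T@(onz('wrist',(x,y),.038,P)[:2]*1000-d['t'])).round(1))
E
python3 wt.py pics/w4.png
```

```text
lid (237, 267, 32) rack [-32.9   7.2]
```

>>> jog_arm:
  rows:
    - [[0,0,0],[0,0,0.4],0]
    - [[0,0,0],[0,0,0.4],0]
    - [[0,0,0],[0,0,0.4],0]
    - [[0,0,0],[0,0,0.3],0]
    - [[0,0,0],[0,0,0.1],0]
    - [[0,0,0],[0,0,0],0]
    - [[0,0,0],[0,0,0],0]

```text
t: 8.25
eef_pos: [0.4632, 0.1004, 0.0191]
orientation: [[-1.0, -0.012, 0.001], [-0.012, 1.0, 0.0], [-0.001, 0.0, -1.0]]
ft_force: [-0.7, -0.6, -0.5]
width: 0.0001
```

```bash
python3 go.py -30 28 16
```

```text
t 8.25 tcp [463.2 100.4  19.1] rack [-29.3  51.5] F [-0.7 -0.6 -0.5] w 0.1 yaw y 90.67 tz [ 1.e-03  1.e-04 -1.e+00]
units to go [ 0.019 -0.588  0.078]
```

>>> jog_arm:
  rows:
    - [[0,0,0],[0.06,-0.15,0.05],0]
    - [[0,0,0],[0,-0.15,0],0]
    - [[0,0,0],[0,-0.1,0],0]
    - [[0,0,0],[0,-0.1,0],0]
    - [[0,0,0],[0,-0.1,0],0]
    - [[0,0,0],[0,-0.1,0],0]
    - [[0,0,0],[0,-0.1,0],0]
    - [[0,0,0],[0,-0.1,0],0]
    - [[0,0,0],[0,-0.1,0],0]
    - [[0,0,0],[0,-0.1,0],0]
    - [[0,0,0],[0,-0.05,0],0]
    - [[0,0,0],[0,0,0],0]

```text
t: 9.45
eef_pos: [0.4606, 0.0541, 0.0165]
orientation: [[-1.0, -0.011, -0.0], [-0.011, 1.0, -0.0], [0.0, -0.0, -1.0]]
ft_force: [0.0, -0.6, -0.2]
width: -0.0005
```

```bash
python3 wt.py pics/w5.png;  python3 go.py -32 0 17
```

```text
lid (237, 342, 47) rack [-35.1 -24.9]
t 9.5 tcp [460.5  54.2  16.4] rack [-32.4   5.3] F [1.5 0.  0. ] w -0.3 yaw y 90.66 tz [-1.e-04 -1.e-04 -1.e+00]
units to go [-0.01  -0.133 -0.014]
```

View pics/w5.png

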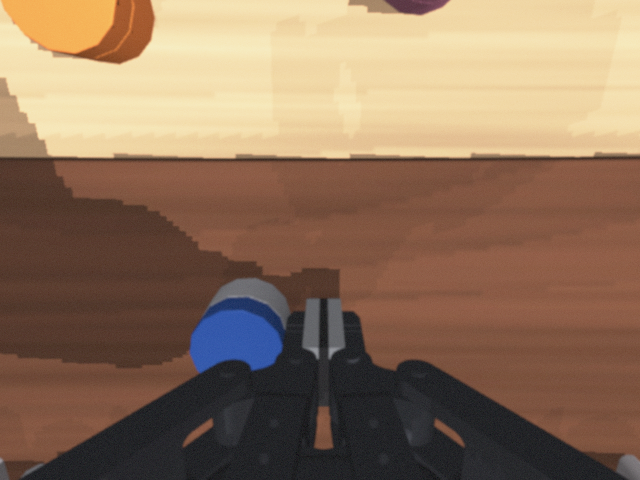

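The lid is now at (240,340), roughly y = −25. I'll back off, rise, and check.

>>> jog_arm:
  rows:
    - [[0,0,0],[0,0.3,0],0]
    - [[0,0,0],[0,0.4,0],0]
    - [[0,0,0],[0,0,-0.6],0]
    - [[0,0,0],[0,0,-0.7],0]
    - [[0,0,0],[0.6,-0.3,-0.3],0]
    - [[0,0,0],[0.7,-0.5,0],0]
    - [[0,0,0],[0.5,-0.5,0],0]
    - [[0,0,0],[0,0,0],0]
    - [[0,0,0],[0,0,0],0]

```text
t: 10.4
eef_pos: [0.389, 0.0299, 0.0807]
orientation: [[-1.0, -0.011, 0.001], [-0.011, 1.0, 0.0], [-0.001, 0.0, -1.0]]
ft_force: [0.0, -1.0, 0.0]
width: -0.0001
```

```bash
python3 wt.py pics/w6.png;  python3 go.py -80 -25 17; python3 -c "
from h import *
d=np.load('rack.npz')
for n in('top','scene'):
  im=bot.capture(n);cv2.imwrite(f'pics/{n}6.png',im)
  for c,s in cents(im,*C['blue'],100): print(n,c,s,(d['R'].T@(onz(n,c,.038)[:2]*1000-d['t'])).round(1))
"
```

```text
t 10.45 tcp [389.4  30.1  80.8] rack [-103.8  -18.1] F [ 0.8 -0.7  0.2] w 0.2 yaw y 90.69 tz [ 1.1e-03  3.0e-04 -1.0e+00]
units to go [-0.592 -0.175  1.597]
scene [249.5 111.4] [223, 102, 53, 32, 232] [ -78.1 -453. ]
scene [351.2 252.8] [343, 245, 17, 17, 233] [-30.7 -23.1]
```

View pics/w6.png

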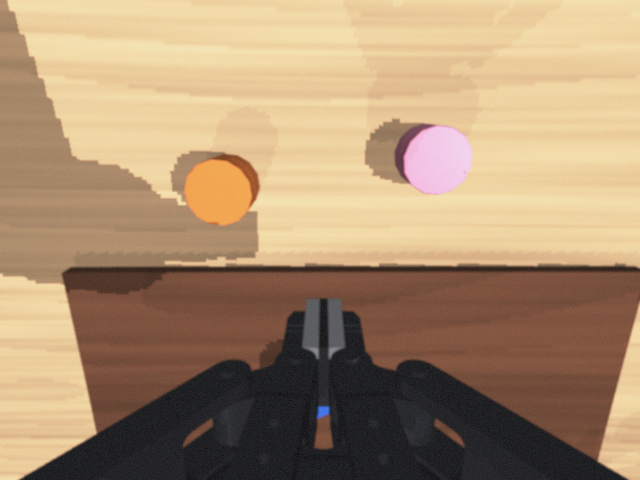

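Scene view gives the tin at rack (−31,−24), in line with the third gap. The wrist view shows the orange (221,190) and pink (438,160) look-alikes well clear. I'll descend behind the tin with the fingers slightly open to give two contact points.

>>> jog_arm:
  rows:
    - [[0,0,0],[-0.4,-0.17,0],10]
    - [[0,0,0],[-0.29,0,0.2],10]
    - [[0,0,0],[0,0,0.4],10]
    - [[0,0,0],[0,0,0.4],10]
    - [[0,0,0],[0,0,0.35],10]
    - [[0,0,0],[0,0,0.2],10]
    - [[0,0,0],[0,0,0.05],10]
    - [[0,0,0],[0,0,0],10]
    - [[0,0,0],[0,0,0],10]

```text
t: 11.45
eef_pos: [0.4173, 0.0231, 0.0172]
orientation: [[-1.0, -0.012, 0.001], [-0.012, 1.0, -0.0], [-0.001, -0.0, -1.0]]
ft_force: [0.8, -0.5, -0.0]
width: 0.0101
```

```bash
python3 go.py 38 -25 17; python3 -c "
from h import *
d=np.load('rack.npz')
for n in('top','scene'):
  im=bot.capture(n);cv2.imwrite(f'pics/{n}7.png',im)
  for c,s in cents(im,*C['blue'],100): print(n,c,s,(d['R'].T@(onz(n,c,.038)[:2]*1000-d['t'])).round(1))
cv2.imwrite('pics/sc7.png',cv2.resize(im[190:390,230:450],None,fx=3,fy=3,interpolation=2))
"
```

```text
t 11.45 tcp [417.3  23.1  17.2] rack [-75.9 -25.3] F [ 0.8 -0.5 -0. ] w 10.1 yaw y 90.69 tz [ 1.3e-03 -1.0e-04 -1.0e+00]
units to go [-2.848  0.003  0.01 ]
scene [250.4 113.1] [223, 102, 53, 30, 289] [ -76.9 -447.3]
scene [351.3 252.7] [343, 245, 17, 17, 230] [-31.  -23.1]
```

View pics/sc7.png

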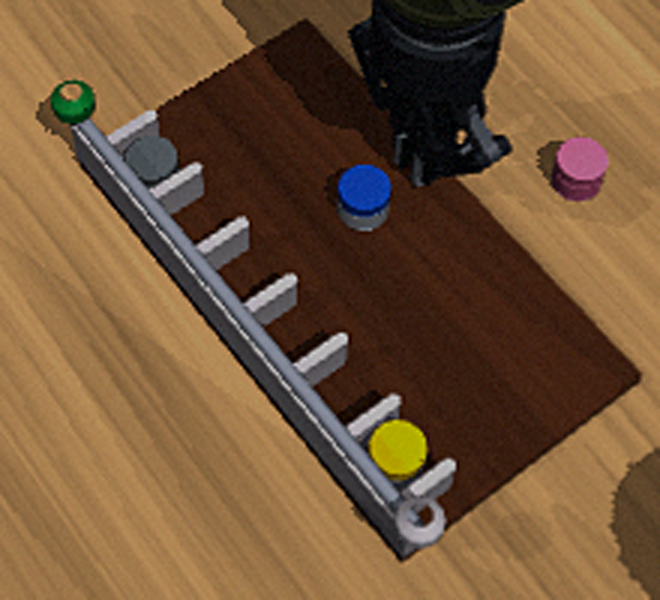

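The tin at crop (365,190) is upright, in line with the gap between dividers (222,240) and (270,295). Pushing toward the mouth first.

>>> jog_arm:
  rows:
    - [[0,0,0],[-0.2,0,0],10]
    - [[0,0,0],[-0.15,0,0],10]
    - [[0,0,0],[-0.15,0,0],10]
    - [[0,0,0],[-0.15,0,0],10]
    - [[0,0,0],[-0.15,0,0],10]
    - [[0,0,0],[-0.15,0,0],10]
    - [[0,0,0],[-0.15,0,0],10]
    - [[0,0,0],[-0.15,0,0],10]
    - [[0,0,0],[-0.15,0,0],10]
    - [[0,0,0],[-0.15,0,0],10]
    - [[0,0,0],[-0.1,0,0],10]
    - [[0,0,0],[0,0,0],10]

```text
t: 12.75
eef_pos: [0.4833, 0.0238, 0.0167]
orientation: [[-1.0, -0.012, 0.001], [-0.012, 1.0, -0.0], [-0.001, -0.0, -1.0]]
ft_force: [0.8, -0.3, 0.4]
width: 0.0101
```

```bash
cat > sc.py <<'E'
import sys
from h import *
d=np.load('rack.npz');k=sys.argv[1]
im=bot.capture('scene')
for c,s in cents(im,*C['blue'],50):
  if c[0]>280: print(c,s,(d['R'].T@(onz('scene',c,.038)[:2]*1000-d['t'])).round(1))
cv2.imwrite(f'pics/sc{k}.png',cv2.resize(im[190:390,230:450],None,fx=3,fy=3,interpolation=2))
E
python3 sc.py 8; python3 go.py 38 -25 17
```

```text
[331.  266.4] [322, 258, 18, 18, 243] [ 17.8 -22.6]
t 12.8 tcp [482.8  23.8  16.5] rack [-10.4 -25.3] F [-0.2 -0.2 -0.7] w 10.1 yaw y 90.68 tz [ 1.e-04 -0.e+00 -1.e+00]
units to go [-1.21   0.005 -0.011]
```

View pics/sc8.png

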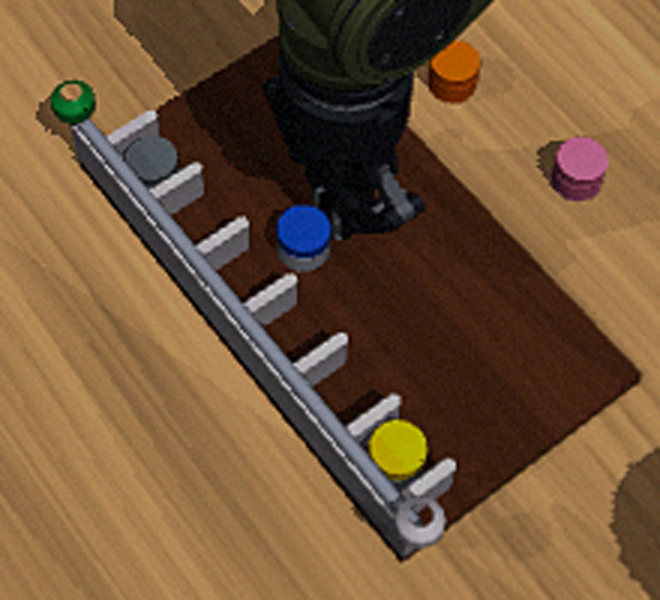

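The tin is centred at the mouth of the third gap. Continuing into the gap.

>>> jog_arm:
  rows:
    - [[0,0,0],[-0.1,0,0],10]
    - [[0,0,0],[-0.15,0,0],10]
    - [[0,0,0],[-0.15,0,0],10]
    - [[0,0,0],[-0.15,0,0],10]
    - [[0,0,0],[-0.15,0,0],10]
    - [[0,0,0],[-0.15,0,0],10]
    - [[0,0,0],[-0.15,0,0],10]
    - [[0,0,0],[-0.1,0,0],10]
    - [[0,0,0],[-0.05,0,0],10]
    - [[0,0,0],[0,0,0],10]

```text
t: 13.8
eef_pos: [0.5289, 0.0244, 0.0165]
orientation: [[-1.0, -0.012, 0.0], [-0.012, 1.0, -0.0], [-0.0, -0.0, -1.0]]
ft_force: [0.0, -0.5, -0.7]
width: 0.0099
```

```bash
python3 sc.py 9; python3 go.py 38 -25 17
```

```text
[311.3 278.9] [302, 271, 19, 18, 241] [ 62.8 -23.4]
t 13.85 tcp [528.6  24.4  16.5] rack [ 35.4 -25.2] F [0.  0.8 0.1] w 10.0 yaw y 90.68 tz [-0.  0. -1.]
units to go [-0.066  0.004 -0.013]
```

View pics/sc9.png

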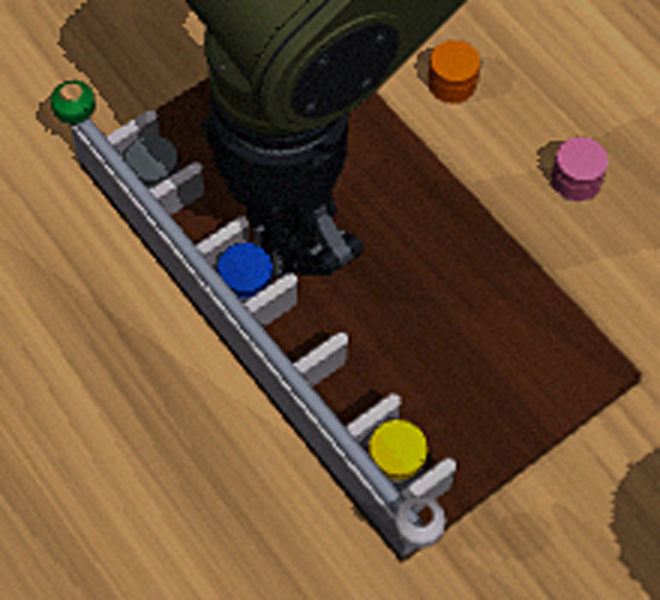

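The tin is in the gap, about 3 mm short of the board. Small steps until a contact force shows.

>>> jog_arm:
  rows:
    - [[0,0,0],[-0.03,0,0],10]
    - [[0,0,0],[-0.03,0,0],10]
    - [[0,0,0],[-0.03,0,0],10]
    - [[0,0,0],[0,0,0],10]

```text
t: 14.25
eef_pos: [0.532, 0.0244, 0.0165]
orientation: [[-1.0, -0.012, -0.0], [-0.012, 1.0, -0.0], [0.0, -0.0, -1.0]]
ft_force: [-2.3, 0.7, 0.3]
width: 0.0097
```

```bash
python3 go.py 38 -25 17
```

```text
t 14.25 tcp [532.   24.4  16.5] rack [ 38.8 -25.2] F [-2.3  0.7  0.3] w 9.7 yaw y 90.68 tz [-5.e-04 -0.e+00 -1.e+00]
units to go [ 0.02   0.005 -0.013]
```

>>> jog_arm:
  rows:
    - [[0,0,0],[-0.03,0,0],10]
    - [[0,0,0],[0,0,0],10]

```text
t: 14.45
eef_pos: [0.5322, 0.0245, 0.0163]
orientation: [[-1.0, -0.012, -0.003], [-0.012, 1.0, -0.0], [0.003, 0.0, -1.0]]
ft_force: [-4.4, -1.0, 3.6]
width: 0.0099
```

```bash
python3 go.py 38 -25 17;python3 sc.py 10
```

```text
t 14.45 tcp [532.2  24.5  16.3] rack [ 38.9 -25.2] F [-4.4 -1.   3.6] w 9.9 yaw y 90.68 tz [-0.0034 -0.     -1.    ]
units to go [ 0.023  0.004 -0.018]
[310.5 279.6] [301, 272, 19, 18, 228] [ 64.8 -23.2]
```

Stopped with the force building, so the tin is against the back board. Backing straight off, then up.

>>> jog_arm:
  rows:
    - [[0,0,0],[0.05,0,0],10]
    - [[0,0,0],[0.1,0,0],10]
    - [[0,0,0],[0.3,0,0],10]
    - [[0,0,0],[0.5,0,0],10]
    - [[0,0,0],[0.5,0,-0.3],10]
    - [[0,0,0],[0.3,0,-0.7],10]
    - [[0,0,0],[0.3,0,-0.9],10]
    - [[0,0,0],[0.5,0,-0.9],10]
    - [[0,0,0],[0.5,0,-0.9],10]
    - [[0,0,0],[0,0,0],10]
    - [[0,0,0],[0,0,0],10]

```text
t: 15.6
eef_pos: [0.4113, 0.023, 0.1655]
orientation: [[-1.0, -0.012, 0.004], [-0.012, 1.0, -0.0], [-0.004, -0.0, -1.0]]
ft_force: [0.3, 0.3, -0.3]
width: 0.0101
```

```bash
python3 go.py;python3 sc.py 11; python3 -c "
from h import *
im=bot.capture('scene');d=np.load('rack.npz')
print('yellow',cents(im,*C['yellow']),cents(cv2.imread('pics/scene0.png'),*C['yellow']))
cv2.imwrite('pics/fin.png',im)
cv2.imwrite('pics/ft.png',bot.capture('top'))"; python3 wt.py pics/fw.png
```

```text
t 15.6 tcp [411.3  23.  165.5] rack [-81.9 -25.4] F [ 0.3  0.3 -0.3] w 10.1 yaw y 90.67 tz [ 3.5e-03 -2.0e-04 -1.0e+00]
[310.5 279.5] [301, 272, 19, 18, 224] [ 64.7 -23.3]
yellow [(array([362.4, 338.7]), [353, 330, 19, 19, 265])] [(array([362.5, 338.7]), [353, 330, 19, 18, 263])]
lid (323, 400, 20) rack [ 61.7 -25.2]
```

View pics/fin.png

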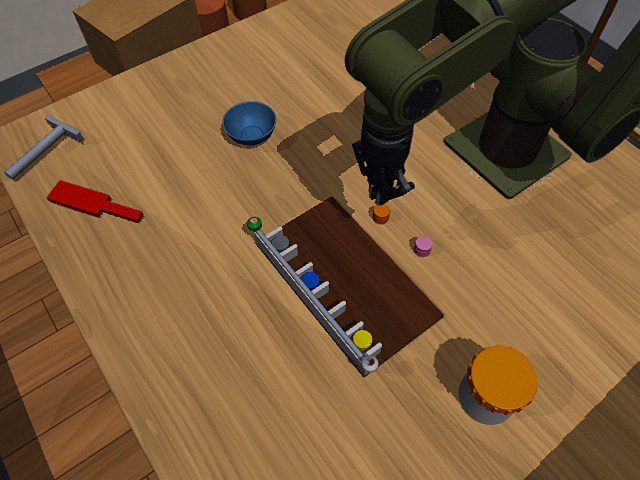

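View pics/sc11.png

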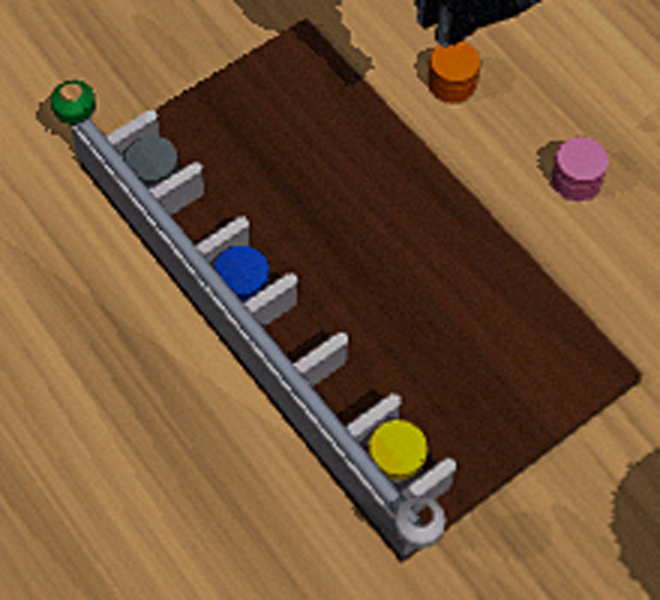

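The blue tin (310,280) is upright in the third gap from the green knob, against the back board. The other tins, tub and bowl look unchanged, and the hand is clear.

```bash
python3 -c "
from bench import bot
print(bot.finish_job())"
```

```text
the job is handed in; nothing more can be done
None
```

I touched the rail with the closed fingertips at the first, second and third gaps from the green knob, which is at the −y end. The upward contact forces were about 8, 11 and 10 N. I then slid the blue-lidded tin sideways and into the third gap until it stopped against the back board with about 4 N building up, and backed the hand clear. The job was handed in at about 16 s.

- **Tin position:** the last scene view shows it upright at rack (64.7, −23.3) mm, against a home point of (66, −25). The wrist view gave (61.7, −25.2), but there the lid was largely hidden by the fingers, so I trust it less. The forward stop and the growing force confirm contact with the back board.
- **Other objects:** the yellow tin shifted about 0.1 pixel. The grey tin, tub and bowl looked unmoved, but I checked those by eye only. The last top view was saved but not looked at.

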